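Grease the bench mincer: couple the push gun onto the tilted nipple and hold the stroke

TASK

Grease the gear case of the bench mincer: flip the red dust cap right back off the brass grease nipple on its sloping front, take the blue push-type grease gun out of its stand, and press its coupler squarely, in line with the tilted nipple, onto the nipple until it snaps on. Then keep pushing so that the gun's sprung nozzle is held more than half way in, and finish like that, with the gun still gripped, coupled and pressed: do not let go. Do not push the mug, order pad, ramekin or insert pan out of their places.

Things in the scene. Friction and masses are not known exactly. Their poses are not given: they have to be found in the camera images.
- mincer: Bench mincer, fixed: steel housing 170 (x) x 200 (y) mm, 127 mm high, origin under its middle at table height. Its front (-x, towards the robot) is upright to 75 mm, then slopes back at 30 degrees to the horizontal up to the flat top. The mincing head (barrel, ring nut, open feed neck up to 150 mm high) sticks out of its left side (+y) to y = 222 mm. Only its position and yaw vary.
- nipple: Brass grease nipple on the middle of the slope, fixed. Origin at its foot on the slope; z along its axis, which leans 30 degrees from vertical towards the mincer's front; y is the mincer's y. Hexagon foot 17 mm across, 5 mm high; neck 7 mm thick; ball head 11 mm in diameter centred 20 mm up the axis. The red dust cap covers it at the start.
- nipple_top (a point): Top of the nipple's ball head, 25.5 mm above the foot along the nipple's axis.
- dust_cap (a joint): Hinge angle of the red dust cap in rad: 0 closed over the nipple, grows as it is flipped back up the slope (away from the robot), stop at 2.0. A stiff hinge (0.03 N m) keeps it where it is left; from about 1.5 on it is clear of the gun. The cap is a cup 40 mm in diameter and 28 mm deep.
- cap_knob (a point): Centre of the round knob, 15 mm in diameter, on top of the dust cap (can be pinched from above, across the mincer's y); its centre is 15 mm above the cap's top.
- cap_hinge (a point): Middle of the dust cap's hinge axis, which runs along the mincer's y, uphill of the nipple; the knob moves round it at 51 mm.
- gun_stand: Stand of the grease gun, fixed to the table: grey foot 110 x 110 x 10 mm, two posts and a steel ring 51 mm outside, 44 mm inside, its upper rim 125 mm above the table. Origin under the middle of the foot.
- grease_gun: Push-type grease gun, 170 mm long, about 0.4 kg, hangs nozzle down in the ring by its shoulder; lift it 115 mm to free it. Origin on its axis at the shoulder's underside, z along the axis to the end cap. Shoulder dia 50 mm from z = 0 to 6 mm, round black grip dia 30 to 46 mm, end cap dia 29 to 58 mm; blue barrel dia 38 down to -53, cone to -62, then sprung nozzle and coupler, mouth at -110 mm.
- gun_grip (a point): On the gun's axis in the middle of the grip, 25 mm above the gun's origin: with the TCP here and the tool along the gun, the fingertips just reach the shoulder and push on it.
- coupler_seat (a point): Inner seat of the coupler on the gun's axis, 92 mm below the gun's origin at rest; lies on nipple_top when the coupler is home. The coupler is 26 mm in diameter; its bell mouth, 21 mm wide, is 18 mm below the seat. Four sprung jaws snap over the ball head in the last 10 mm (about 5 to 8 N).
- nozzle (a joint): How far the nozzle is pushed into the gun, in m: 0 out, stop at 0.016. Its spring takes about 9 N to start moving and 17 N at the stop; it springs back when not pressed.
- mug: Blue and white mug, 78 mm wide, 92 mm high, bystander; origin under its middle.
- order_pad: Order pad 135 x 68 x 10 mm lying flat, bystander; origin under its middle.
- ramekin: White ramekin 69 mm wide, 42 mm high, bystander; origin under its middle.
- insert_pan: Empty steel insert pan 119 x 181 x 65 mm, bystander; origin under its middle.
There are look-alikes about, which are no part of the job. Of the things that look like the grease_gun, the smallest one is meant.

How it is judged (in metres and radians):
On the way, in this order (a step that is already met when the one before it is completed fails the run):
1. the dust cap is flipped back clear of the nipple (value of joint dust_cap above 1.4 rad), for 0.2 s.
2. the coupler is snapped home on the nipple, in line with it (distance between coupler_seat and nipple_top below 0.003 m and angle between the z axis of grease_gun and the z axis of nipple, either way round below 0.15 rad), for 0.2 s.
At the end, for the whole second after the job is handed in: Through the last second: cap beyond 1.4 rad; coupler seat within 3 mm of the nipple's top, gun in line with the nipple within 0.15 rad; nozzle held in more than 8 mm of 16, over 8 N on the nipple; fingers still gripping the gun, clear of its stand and still (all of step 2 and value of joint dust_cap above 1.4 rad and value of joint nozzle above 0.008 m and contact force between grease_gun and nipple above 8 N and contact force between the fingers and grease_gun above 3 N and contact force between grease_gun and gun_stand below 0.3 N and linear speed of grease_gun below 0.02 m/s); the arm keeps its last pose, push and grip.
It fails at once if a bystander (mug, order pad, ramekin, insert pan) is pushed more than 3 cm from its place (distance of any of mug, order_pad, ramekin, insert_pan from where it was at the start of the episode above 0.03 m).
It also fails if it takes over 51 s, if anything falls off the work surface, if the arm or the gripper's body presses on something with over 40 N, if the wrist force passes 120 N, or if a joint passes its speed limit or range.

ROBOT

A 6-joint arm with a two-finger parallel gripper is mounted at the origin on a cart in front of the work surface, level with it; the furniture and walls round the work are solid. World frame = base frame: x ahead of the robot, y to its left, z up, the work surface at z = 0. Lengths are in m, angles in degrees, forces in N, time in s.
With the tool pointing down it reaches from about 0.35 to 0.875 m from the base axis. Payload 4.2 kg.
Tool frame: the origin (TCP) lies between the finger pads, 19 mm behind the fingertips; this is the grasp point; z points along the fingers, y is the line along which they close (so a half turn about z gives the same grasp; the last joint's range is limited). The gripper opens to 87 mm and grips with 3 to 60 N. Pads are 19 mm wide; open, the fingers measure 117 mm over their backs; the gripper's body (75 mm by 190 mm) begins 51 mm behind the grasp point.
Start: joints at [79.618, 22.042, 0.453, 0, -68.411, -14.817], TCP at [0.266, 0.566, 0.241] pointing down, gripper open.
Joint ranges: [-179.83, 179.83], [-69.29, 118.12], [-61.27, 80.66], [-181.25, 117.63], [-171.15, -9.14], [-177.46, 177.46]. Speed limits (degrees/s): [159.86, 159.86, 180, 180, 180, 180].

INTERFACE

Orientations are given as a 3x3 rotation matrix whose columns are the frame's x, y, z axes.
In Python, from station import r, imaging, models gives the robot as it stands. The module is installed in compiled form; this text tells all that it offers.
- The arm moves only by the tool apply_moves, never from a script. Its argument "moves" is a list of rows, each a list of 2 entries, a list of its own where there are three numbers: the shift along the tool's x, y, z in m, then the turn about the tool's z in degrees. A call has 1 to 5 rows; each row shifts and turns the commanded pose from where the row before left it, along the tool's axes as they then stand; what a row does not reach is not made up. A row lasts 1/12 s, in which the tool goes at most 41.7 mm and 7.16 degrees, less where a joint would pass 70% of its speed; a pose out of reach is approached as far as the arm can. A call is refused whole if a number of a shift passes 0.0417 or a number of a turn 7.16, either way. A call with a gripper value outside its range is refused whole. "hand" is the finger opening in m, from 0 to 0.087, set as the call begins (left out, the last holds). The fingers move at their own pace and stop on an object; the grip force is fixed at half the most. Time passes only in rows, so rows that do not move let the fingers close. It gives the time, the measured TCP pose, the force, the opening and the grip force at its end, in the units of the state.
- r.sense(): the state, without advancing time (a new reading comes with each control period).
- imaging.capture(name): name is "scene" or "top"; returns a dict with "frame" (420x560x3 uint8, blue, green, red), "intrinsics" (3x3 intrinsics, pixels), "eye" and "orientation" of the camera in the world. Camera axes: x right, y down, z forward; pixel columns grow to the right and rows downward; lengths in m; the calibration is good to about 2 mm. A picture is of the moment at which its call begins. There is no depth.
- r.finish_job(): hands the job in; it is judged then, once.
Trained networks look in a picture, given as the dict that the camera call returned (one of the last four; its "shot" number tells which), for a name from the list of things; names that differ only in an ending like _2 or _b are one class to them, and where a whole thing is asked for, a point or a joint stands for the part that bears it (a point fixed in the world has none). Each returns a list of dicts, best first, with "confidence" (0 to 1); they miss things now and then, are a little off and sometimes report something else, mostly with a low value. They report only what shows in the picture. A call takes as long as a camera call. They do not tell look-alikes from the thing itself.
- models.cut_out(picture, target): "region" (420x560 bool, what is visible of it) and "extent" ([left, top, width, height] as shares, 0 to 1, of the picture: columns of its width, rows of its height, round what is visible of it).
- models.place_of(picture, target): "at" ([column, row] as shares, 0 to 1, of the picture: columns of its width, rows of its height: a listed point, or the origin of a listed thing).
The state is a dict: "time_s": time; "joints": joint angles; "joint_velocities": joint speeds; "effort": joint torques, N m; "tcp_pos": TCP position; "ee_rot": TCP orientation; "wrist_force": force on the tool from outside, world axes, zero at the start; "moment": the same for the moment, N m; "gripper_width": opening from 0.0 (shut) to 1.0 (fully open); "gripper_force": force on a finger pad.
Only numpy, scipy, OpenCV 4.12 (cv2) and the standard library are available. Lean on these libraries where they do the work, as an engineer would, in place of code of your own. Each camera call takes 0.05 s, during which the arm holds its last target. There are 200 camera calls.

## Working session

There is one attempt and no reset: what is moved stays moved. The work goes in short steps, Python scripts to look and compute and a tool call to move; the robot and the scene stay as the last step left them, time stands still between calls to the robot, and variables do not carry over. Pictures are saved under pics/ and viewed, at most 10 in all, crops included, and the job is handed in when it is done.

Besides the shell and the picture viewer there is one more tool, called after ">>>" as name([rows], argument=value, ...), one row to a line, values as JSON. apply_moves: Moves the arm, as the interface text tells. Its arguments: {"type":"object","properties":{"moves":{"type":"array"},"hand":{"type":"number"}},"required":["moves"]}

```bash
mkdir -p pics; cat > h.py <<'E'
from station import r, imaging, models
import numpy as np, cv2
def ray(p,at):
    K=np.array(p["intrinsics"]);R=np.array(p["orientation"])
    d=R@np.linalg.inv(K)@np.array([at[0],at[1],1.0]);return np.array(p["eye"]),d/np.linalg.norm(d)
def px(a): return np.array(a)*[560,420]
def onz(p,at,z):
    e,d=ray(p,at);return e+d*(z-e[2])/d[2]
def proj(p,X):
    K=np.array(p["intrinsics"]);R=np.array(p["orientation"]);c=K@(R.T@(np.array(X)-np.array(p["eye"])));return c[:2]/c[2]
def tri(p,a,q,b):
    e1,d1=ray(p,a);e2,d2=ray(q,b)
    A=np.stack([d1,-d2],1);s=np.linalg.lstsq(A,e2-e1,rcond=None)[0]
    x,y=e1+s[0]*d1,e2+s[1]*d2;return (x+y)/2,np.linalg.norm(x-y)
E
python3 - <<'E'
from h import *
np.set_printoptions(precision=4,suppress=True)
P={n:imaging.capture(n) for n in("scene","top")}
for n,p in P.items():
    cv2.imwrite(f"pics/{n}0.png",p["frame"]);print(n,p["eye"],np.array(p["orientation"]).tolist(),np.array(p["intrinsics"]).tolist())
for t in["mincer","nipple","cap_knob","cap_hinge","gun_stand","grease_gun","gun_grip","coupler_seat","mug","order_pad","ramekin","insert_pan"]:
    for n,p in P.items():
        print(t,n,[(round(d["confidence"],2),px(d["at"]).round(1).tolist()) for d in models.place_of(p,t)[:4]])
E
```

```text
scene [-0.0644 -0.9343  1.0685] [[0.8128578444497359, -0.37472892656385304, 0.44591518959644294], [-0.5820887414764259, -0.5500272341794686, 0.5988678808445772], [0.02085238026988702, -0.7463566662509195, -0.6652194412221382]] [[497.59113243701785, 0.0, 269.47226541235284], [0.0, 497.59113243701785, 205.0358880643516], [0.0, 0.0, 1.0]]
top [ 0.2988 -0.0716  1.3711] [[0.011090876523405443, -0.9815226928913338, 0.19102407125094822], [-0.9997051511589304, -0.015010894713616404, -0.01908621979850537], [0.021601000075059208, -0.19075606511783966, -0.9813997760426257]] [[473.5145045117474, 0.0, 279.20239668368134], [0.0, 473.5145045117474, 210.32661172714987], [0.0, 0.0, 1.0]]
mincer scene [(0.63, [270.2, 219.1])]
mincer top [(0.81, [252.1, 197.0]), (0.7, [354.1, 163.0]), (0.34, [248.9, 205.8])]
nipple scene []
nipple top [(0.51, [357.7, 211.9]), (0.46, [250.0, 205.8])]
cap_knob scene [(0.7, [250.2, 192.9])]
cap_knob top [(0.59, [249.4, 205.0])]
cap_hinge scene [(0.66, [262.7, 191.4])]
cap_hinge top [(0.64, [256.1, 195.2])]
gun_stand scene [(0.58, [315.7, 288.8])]
gun_stand top [(0.73, [358.2, 215.7])]
grease_gun scene [(0.92, [319.0, 255.9]), (0.77, [268.4, 257.8]), (0.75, [245.5, 235.7])]
grease_gun top [(0.79, [363.6, 202.7]), (0.59, [310.6, 253.6])]
gun_grip scene [(0.89, [270.1, 248.7]), (0.74, [243.7, 223.2]), (0.62, [321.6, 252.3])]
gun_grip top [(0.89, [311.7, 251.8]), (0.77, [365.6, 209.1]), (0.73, [352.7, 249.9])]
coupler_seat scene [(0.65, [268.8, 288.5]), (0.63, [244.6, 266.1]), (0.58, [316.6, 282.5])]
coupler_seat top [(0.6, [357.8, 212.1])]
mug scene [(0.71, [355.3, 325.6])]
mug top [(0.69, [411.8, 218.9]), (0.39, [350.3, 163.4])]
order_pad scene [(0.98, [316.1, 364.2])]
order_pad top [(0.84, [418.1, 263.9])]
ramekin scene [(0.68, [162.7, 192.4])]
ramekin top [(0.76, [145.7, 268.3])]
insert_pan scene [(0.9, [353.8, 256.5])]
insert_pan top [(0.65, [353.7, 161.8])]
```

View pics/scene0.png

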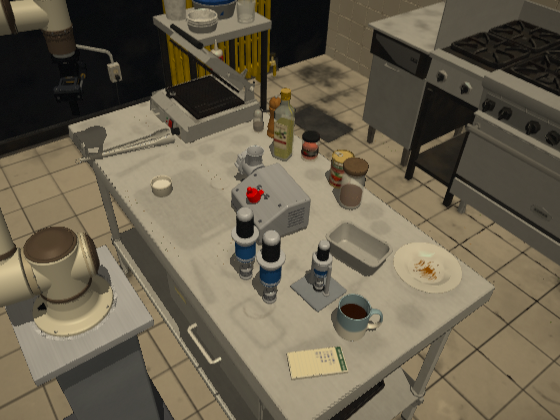

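View pics/top0.png

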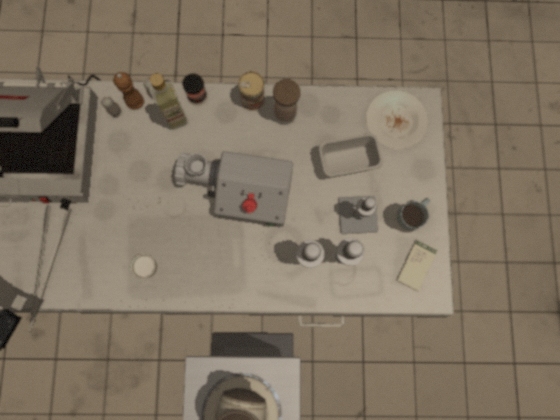

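The scene picture shows three guns, at (245,240), (270,260) and (321,265). The first two are large and free-standing. The third is clearly smaller and hangs in the stand with the grey foot, so it fits "smallest". I'll confirm it in a crop and measure.

```bash
python3 - <<'E'
from h import *
np.set_printoptions(precision=4,suppress=True)
P={n:imaging.capture(n) for n in("scene","top")}
s,t=P["scene"],P["top"]
a=cv2.resize(s["frame"][195:315,220:360],None,fx=4,fy=4,interpolation=2)
b=cv2.resize(t["frame"][140:280,200:400],None,fx=4,fy=4,interpolation=2)
cv2.imwrite("pics/c1.png",a);cv2.imwrite("pics/c2.png",b)
def T(n,a,b):print(n,*tri(s,a,t,b))
T("knob",[250.2,192.9],[249.4,205]);T("hinge",[262.7,191.4],[256.1,195.2])
T("grip",[321.6,252.3],[365.6,209.1]);T("guno",[319,255.9],[363.6,202.7])
T("stand",[315.7,288.8],[358.2,215.7]);T("mincer",[270.2,219.1],[252.1,197])
T("big1",[270.1,248.7],[352.7,249.9]);T("big2",[243.7,223.2],[311.7,251.8])
for n,tgt in(("scene","grease_gun"),("top","grease_gun"),("scene","gun_stand"),("top","gun_stand"),("scene","mincer"),("top","mincer"),("scene","dust_cap"),("top","dust_cap")):
    for d in models.cut_out(P[n],tgt):
        m=d["region"].astype(np.uint8);print(n,tgt,round(d["confidence"],2),m.sum(),(np.array(d["extent"])*[560,420,560,420]).round(1),cv2.minAreaRect(cv2.findNonZero(m)))
E
```

```text
knob [ 0.5516 -0.0149  0.1297] 0.004424034434552385
hinge [ 0.5801 -0.0335  0.1342] 0.0005773791758586978
grip [ 0.5482 -0.3261  0.152 ] 0.012006596293281768
guno [ 0.5605 -0.3202  0.1299] 0.009240586111698765
stand [ 0.55   -0.3291  0.0123] 0.0015773742426239742
mincer [ 0.6123 -0.0203 -0.006 ] 0.013748949974654411
big1 [ 0.4294 -0.2788  0.1974] 0.0002429068255514869
big2 [ 0.4222 -0.1756  0.2042] 0.0009097767166659187
scene grease_gun 0.97 1305 [257.2 232.5  25.8  71.1] ((270.5, 267.5), (71.0, 27.0), 90.0)
scene grease_gun 0.95 563 [309.7 238.9  25.5  48.9] ((322.5, 264.5), (49.0, 19.0), 90.0)
scene grease_gun 0.62 1289 [232.8 208.5  26.8  71.2] ((245.0, 244.0), (72.0, 26.0), 90.0)
top grease_gun 0.83 704 [334.5 236.   31.8  33. ] ((350.20587158203125, 251.17649841308594), (28.619203567504883, 29.346811294555664), 14.03624439239502)
top grease_gun 0.79 312 [354.  196.   22.2  22.9] ((366.0, 207.0), (20.0, 20.0), 90.0)
top grease_gun 0.74 660 [296.1 239.1  29.5  30.6] ((310.5, 253.0), (28.0, 27.0), 90.0)
scene gun_stand 0.58 1256 [289.  261.2  56.7  48.7] ((319.2500305175781, 286.2500305175781), (43.133514404296875, 42.42640686035156), 45.0)
scene mincer 0.89 4488 [232.  146.3  80.5  96.8] ((265.22442626953125, 196.2203369140625), (98.35882568359375, 65.29396057128906), 49.236392974853516)
top mincer 0.84 6049 [174.3 154.  119.3  73.5] ((231.40402221679688, 186.0228271484375), (116.06654357910156, 67.48565673828125), 8.426968574523926)
scene dust_cap 0.46 150 [247.9 192.3  15.4  11.5] ((254.1117706298828, 195.74705505371094), (14.642807960510254, 12.690433502197266), 12.528807640075684)
top dust_cap 0.68 190 [240.9 195.   16.9  18.7] ((250.98876953125, 203.11798095703125), (13.03797435760498, 18.655963897705078), 32.00538635253906)
```

View pics/c1.png

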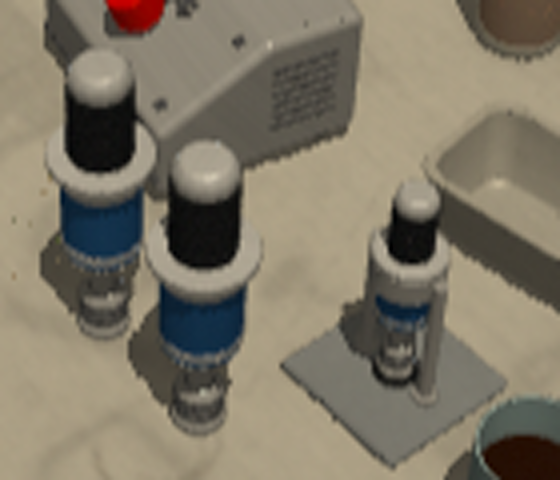

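View pics/c2.png

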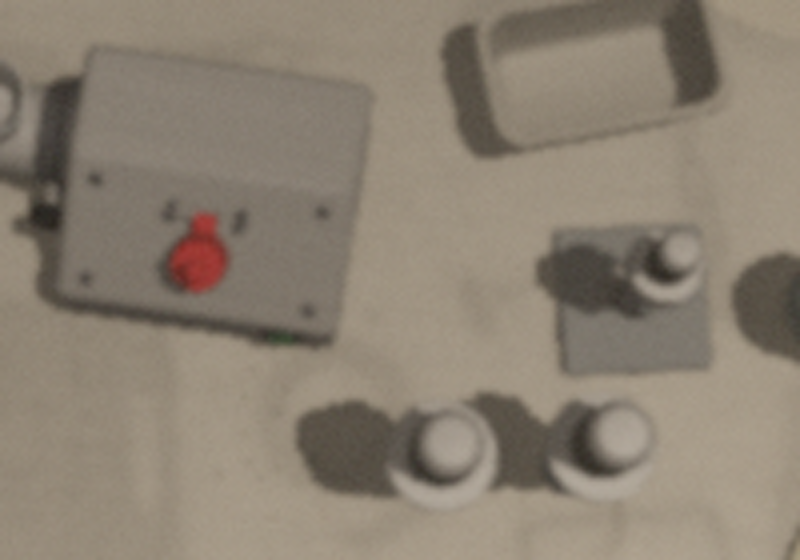

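The crop confirms it: the stand gun at scene (322,264) / top (366,207) is the smallest. The two free-standing ones are about 1.4 times larger, and I'll leave them alone. The cap is closed on the slope at top (250,204). Next I'll fit the mincer pose from its corners, and the stand from its foot corners.

```bash
cat > m.py <<'E'
from h import *
from scipy.optimize import least_squares
np.set_printoptions(precision=4,suppress=True)
S,T=imaging.capture("scene"),imaging.capture("top")
def ct(a): return np.array(a)/4+[200,140]-.375
def cs(a): return np.array(a)/4+[220,195]-.375
C=[(T,ct([93,47]),[.085,.1,.127]),(T,ct([371,90]),[.085,-.1,.127]),(T,ct([60,298]),[-.085,.1,.075]),(T,ct([332,330]),[-.085,-.1,.075]),
 (S,cs([268,48]),[.005,-.1,.127]),(S,cs([358,15]),[.085,-.1,.127])]
def W(q,X):
    c,s=np.cos(q[2]),np.sin(q[2]);X=np.array(X);return np.array([q[0]+c*X[0]-s*X[1],q[1]+s*X[0]+c*X[1],X[2]])
f=least_squares(lambda q:np.concatenate([proj(p,W(q,X))-u for p,u,X in C]),[.61,-.02,-.15],loss="soft_l1")
q=f.x;print("mincer",q[:2],np.degrees(q[2]),f.fun.reshape(-1,2))
for n,X in(("foot",[-.04,0,.101]),("top",[-.05275,0,.1231]),("knob",[-.0615,0,.1382]),("hinge",[-.0166,0,.1145])):
    w=W(q,X);print(n,w,proj(S,w),proj(T,w))
P=[onz(T,ct(a),.01)for a in([553,230],[700,224],[710,370],[563,376])];print("stand",np.array(P)[:,:2],np.mean(P,0))
print("gun cap",onz(T,ct([682,250]),.183))
print("big1",tri(S,cs([205,160]),T,ct([617,435])),"big2",tri(S,cs([100,72]),T,ct([447,440])))
s=r.sense();print(s["tcp_pos"],np.array(s["ee_rot"]).tolist(),s["gripper_width"],s["time_s"])
for t in("mug","order_pad","ramekin","insert_pan"): print(t,onz(T,px(models.place_of(T,t)[0]["at"]),0)[:2])
E
python3 m.py
```

```text
mincer [ 0.6081 -0.0214] -7.36148350143737 [[-2.4392 -0.8556]
 [ 0.4212 -1.3699]
 [-2.2893  0.3057]
 [ 1.0499  2.4518]
 [-0.4596  0.6746]
 [ 1.0687  0.5462]]
foot [ 0.5684 -0.0162  0.101 ] [255.9148 198.2978] [250.0742 201.8485]
top [ 0.5558 -0.0146  0.1231] [252.0547 193.8839] [249.0397 204.7276]
knob [ 0.5471 -0.0135  0.1382] [249.3458 190.8038] [248.3078 206.7724]
hinge [ 0.5916 -0.0192  0.1145] [262.958  192.5197] [251.1798 192.4877]
stand [[ 0.606  -0.2709]
 [ 0.6123 -0.38  ]
 [ 0.5033 -0.3844]
 [ 0.4974 -0.2768]] [ 0.5548 -0.328   0.01  ]
gun cap [ 0.5551 -0.3287  0.183 ]
big1 (array([ 0.4303, -0.2751,  0.2408]), np.float64(0.004360039960544238)) big2 (array([ 0.4255, -0.1727,  0.2359]), np.float64(0.0022435018034092217))
[0.2661 0.5655 0.2412] [[0.904854567726281, -0.4257208127186864, 2.971575729476303e-05], [-0.4257208123126486, -0.9048545682019932, -1.9179241755347363e-05], [3.5053441123152544e-05, 4.703808173812326e-06, -0.9999999993745653]] 0.9984971417993422 1.9
mug [ 0.5511 -0.4845]
order_pad [ 0.4071 -0.4981]
ramekin [0.4013 0.2905]
insert_pan [ 0.7193 -0.3171]
```

Mincer yaw is about -8°. Two things follow for the plan:
- The knob is near (0.549, -0.016, 0.137).
- The moves only turn about tool z, so the gun must be tilted in the grip, using the stand's ring.

First I'll move over the knob.

>>> apply_moves([
  [[0,0,0],-7],
  [[0,0,0],-7],
  [[0,0,0],-3.2],
  [[0.0225,0.0335,0],0],
  [[0.0225,0.0335,0],0],
], hand=0.06)

```text
time_s: 2.52
tcp_pos: [0.3009, 0.4932, 0.2404]
ee_rot: [[0.991, -0.136, -0.0], [-0.136, -0.991, -0.001], [-0.0, 0.001, -1.0]]
wrist_force: [0.2, 0.1, 0.3]
gripper_width: 0.73
gripper_force: 0.0
```

>>> apply_moves([
  [[0.0225,0.0335,0],0],
  [[0.0225,0.0335,0],0],
  [[0.0225,0.0335,0],0],
  [[0.0225,0.0335,0],0],
  [[0.0225,0.0335,0],0],
])

```text
time_s: 2.93
tcp_pos: [0.3898, 0.3096, 0.2416]
ee_rot: [[0.99, -0.139, 0.001], [-0.139, -0.99, 0.001], [0.0, -0.001, -1.0]]
wrist_force: [1.4, 0.3, 0.3]
gripper_width: 0.691
gripper_force: 0.0
```

>>> apply_moves([
  [[0.0225,0.0335,0],0],
  [[0.0225,0.0335,0],0],
  [[0.0225,0.0335,0],0],
  [[0.0225,0.0335,0],0],
  [[0.0225,0.0335,0],0],
])

```text
time_s: 3.35
tcp_pos: [0.478, 0.128, 0.2417]
ee_rot: [[0.99, -0.139, 0.001], [-0.139, -0.99, 0.001], [0.001, -0.001, -1.0]]
wrist_force: [0.9, -0.3, -0.5]
gripper_width: 0.689
gripper_force: 0.0
```

>>> apply_moves([
  [[0.0225,0.0335,0],0],
  [[0.0225,0.0335,0],0],
  [[0.0225,0.0335,0],0],
  [[0.0225,0.0335,0],0],
  [[0,0,0],0],
])

```text
time_s: 3.77
tcp_pos: [0.55, -0.0206, 0.2409]
ee_rot: [[0.989, -0.146, 0.0], [-0.146, -0.989, -0.001], [0.001, 0.001, -1.0]]
wrist_force: [1.7, 0.8, 0.5]
gripper_width: 0.691
gripper_force: 0.0
```

>>> apply_moves([
  [[0,0,0.04],0],
  [[0,0,0.035],0],
  [[0,0,0.017],0],
  [[0,0,0],0],
  [[0,0,0],0],
])

```text
time_s: 4.18
tcp_pos: [0.548, -0.0154, 0.149]
ee_rot: [[0.99, -0.139, -0.001], [-0.139, -0.99, -0.001], [-0.001, 0.001, -1.0]]
wrist_force: [0.2, -0.5, 0.1]
gripper_width: 0.691
gripper_force: 0.0
```

```bash
python3 - <<'E'
from h import *
print(r.sense()["tcp_pos"],r.sense()["wrist_force"])
S,T=imaging.capture("scene"),imaging.capture("top")
a=cv2.resize(S["frame"][140:240,190:310],None,fx=4,fy=4,interpolation=2)
b=cv2.resize(T["frame"][150:250,190:270],None,fx=4,fy=4,interpolation=2)
cv2.imwrite("pics/d1.png",np.hstack([a,b]))
E
```

```text
[ 0.54797181 -0.01537379  0.14904731] [ 0.18622152 -0.53062736  0.10431403]
```

View pics/d1.png

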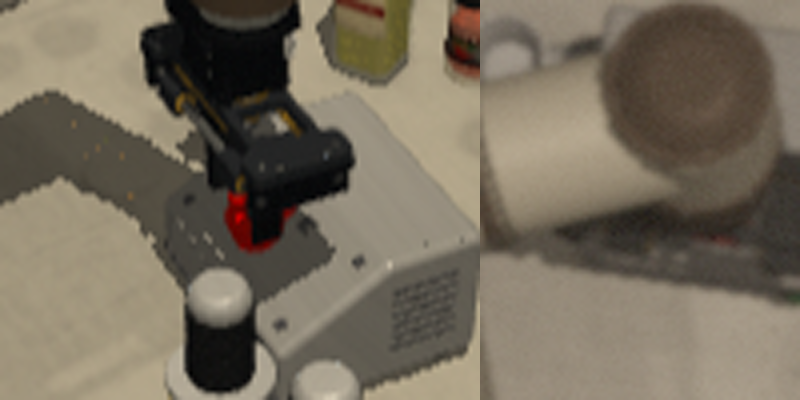

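The knob (scene crop about (240,205)) shows between the fingers, slightly on the robot side, so I'll close on it.

>>> apply_moves([
  [[0,0,0],0],
  [[0,0,0],0],
  [[0,0,0],0],
  [[0,0,0],0],
  [[0,0,0],0],
], hand=0.0)

```text
time_s: 4.7
tcp_pos: [0.5481, -0.0152, 0.1497]
ee_rot: [[0.99, -0.139, 0.001], [-0.139, -0.99, 0.0], [0.001, -0.0, -1.0]]
wrist_force: [0.6, 1.5, 0.6]
gripper_width: 0.398
gripper_force: 0.8
```

>>> apply_moves([
  [[0,0,0],0],
  [[0,0,0],0],
  [[0,0,0],0],
  [[0,0,0],0],
])

```text
time_s: 5.03
tcp_pos: [0.5483, -0.0133, 0.1493]
ee_rot: [[0.99, -0.14, 0.001], [-0.14, -0.99, 0.004], [0.001, -0.004, -1.0]]
wrist_force: [-1.2, 9.7, 1.5]
gripper_width: 0.146
gripper_force: 30.2
```

>>> apply_moves([
  [[0.0,-0.003,0],0],
  [[0.0035,0,-0.0057],0],
  [[0.004,0,-0.0052],0],
  [[0.005,0,-0.0045],0],
  [[0.0052,0,-0.0041],0],
])

```text
time_s: 5.45
tcp_pos: [0.5653, -0.0151, 0.1688]
ee_rot: [[0.99, -0.14, -0.003], [-0.14, -0.99, -0.0], [-0.003, 0.001, -1.0]]
wrist_force: [-1.3, 0.6, -2.2]
gripper_width: 0.148
gripper_force: 30.0
```

>>> apply_moves([
  [[0.006,0,-0.003],0],
  [[0.0061,0,-0.0025],0],
  [[0.0065,0,-0.0015],0],
  [[0.0066,0,-0.0008],0],
  [[0,0,0],0],
])

```text
time_s: 5.87
tcp_pos: [0.5938, -0.0185, 0.1772]
ee_rot: [[0.99, -0.139, 0.005], [-0.139, -0.99, -0.0], [0.005, -0.0, -1.0]]
wrist_force: [0.6, -0.2, 0.3]
gripper_width: 0.036
gripper_force: 0.0
```

```bash
python3 - <<'E'
from h import *
print(r.sense()["tcp_pos"],r.sense()["wrist_force"],r.sense()["gripper_width"])
S=imaging.capture("scene")
for t in("cap_knob","cap_hinge"): print(t,[(d["confidence"],px(d["at"])) for d in models.place_of(S,t)])
cv2.imwrite("pics/e1.png",cv2.resize(S["frame"][150:230,210:310],None,fx=6,fy=6,interpolation=2))
E
```

```text
[ 0.5938329  -0.01852243  0.17717385] [ 0.57707068 -0.23993617  0.29324697] 0.035578120990176744
cap_knob [(0.53, array([257.6 , 180.39])), (0.21, array([319.816, 251.58 ]))]
cap_hinge []
```

View pics/e1.png

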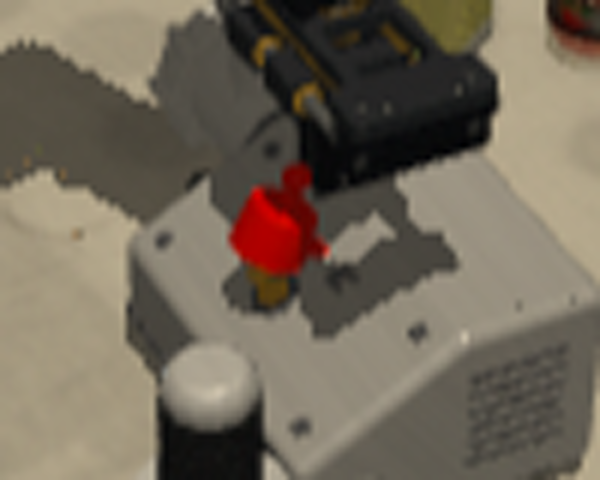

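```bash
python3 - <<'E'
from h import *
S=imaging.capture("scene")
q=np.radians(-8);ny=np.array([-np.sin(q),np.cos(q),0]);nx=np.array([np.cos(q),np.sin(q),0])
p0=np.array([.5483,-.0125,.138])
h=p0+nx*.0449-[0,0,.0237]
for a in([259.6,179.6],[257.6,180.4],[254,197.4]):
    e,d=ray(S,a);X=e+d*(ny@(p0-e))/(ny@d);v=X-h;print(X,v@nx,v[2],np.hypot(v@nx,v[2]),np.degrees(np.arctan2(v[2],v@nx)))
E
```

```text
[ 0.58053346 -0.01703012  0.16711779] -0.012349766100111476 0.052817789202384835 0.054242378072453856 103.16037174021432
[ 0.57414545 -0.01613234  0.16644553] -0.018800553499439984 0.05214553007328632 0.05543119264916923 109.82626559301524
[ 0.56269967 -0.01452374  0.10607889] -0.03035882029029104 -0.008221109897291579 0.031452259336358215 -164.84781441243092
```

The cap is about 49° open: the knob shows at crop (298,178) and the brass nipple below at (265,285). The fingers slid off the top of the knob. I'll regrip and continue the arc.

>>> apply_moves([
  [[0,0,-0.015],0],
  [[0,0,0],0],
  [[0,0,0],0],
  [[-0.0065,0,0],0],
  [[-0.007,0,0],0],
], hand=0.045)

```text
time_s: 6.48
tcp_pos: [0.5766, -0.0165, 0.1908]
ee_rot: [[0.99, -0.14, -0.001], [-0.14, -0.99, 0.0], [-0.001, 0.0, -1.0]]
wrist_force: [-0.3, 0.5, -0.1]
gripper_width: 0.295
gripper_force: 0.0
```

>>> apply_moves([
  [[0,0,0],0],
  [[0,0,0.01],0],
  [[0,0,0.009],0],
  [[0,0,0],0],
  [[0,0,0],0],
])

```text
time_s: 6.9
tcp_pos: [0.577, -0.0166, 0.1712]
ee_rot: [[0.99, -0.139, -0.003], [-0.139, -0.99, -0.001], [-0.003, 0.001, -1.0]]
wrist_force: [0.3, 0.3, 0.5]
gripper_width: 0.511
gripper_force: 0.0
```

>>> apply_moves([
  [[0,0,0],0],
  [[0,0,0],0],
  [[0,0,0],0],
  [[0,0,0],0],
  [[0,0,0],0],
], hand=0.0)

```text
time_s: 7.32
tcp_pos: [0.5777, -0.0165, 0.1728]
ee_rot: [[0.99, -0.139, 0.001], [-0.139, -0.99, 0.0], [0.0, -0.0, -1.0]]
wrist_force: [0.5, 0.6, -0.1]
gripper_width: 0.222
gripper_force: 0.0
```

>>> apply_moves([
  [[0,0,0],0],
  [[0,0,0],0],
  [[0,0,0],0],
])

```text
time_s: 7.57
tcp_pos: [0.5776, -0.0167, 0.1727]
ee_rot: [[0.99, -0.139, 0.0], [-0.139, -0.99, -0.0], [0.0, 0.0, -1.0]]
wrist_force: [0.7, -1.2, 0.2]
gripper_width: 0.149
gripper_force: 30.0
```

>>> apply_moves([
  [[0.0072,0,-0.0005],0],
  [[0.009,0,0.0005],0],
  [[0.009,0,0.002],0],
  [[0.0085,0,0.0035],0],
  [[0,0,0],0],
])

```text
time_s: 7.98
tcp_pos: [0.6138, -0.0216, 0.1687]
ee_rot: [[0.99, -0.138, 0.005], [-0.138, -0.99, -0.001], [0.005, 0.0, -1.0]]
wrist_force: [1.0, -1.5, 5.4]
gripper_width: 0.139
gripper_force: 30.0
```

>>> apply_moves([
  [[0.004,0,0.0022],0],
  [[0.004,0,0.0025],0],
  [[0.005,0,0.004],0],
  [[0,0,0],0],
])

```text
time_s: 8.32
tcp_pos: [0.6241, -0.023, 0.1572]
ee_rot: [[0.99, -0.14, -0.001], [-0.14, -0.99, 0.0], [-0.001, -0.0, -1.0]]
wrist_force: [1.1, 0.0, -0.2]
gripper_width: 0.018
gripper_force: 0.8
```

```bash
python3 - <<'E'
from h import *
S=imaging.capture("scene")
cv2.imwrite("pics/e2.png",cv2.resize(S["frame"][150:230,210:310],None,fx=6,fy=6,interpolation=2))
E
```

```text
(no output)
```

View pics/e2.png

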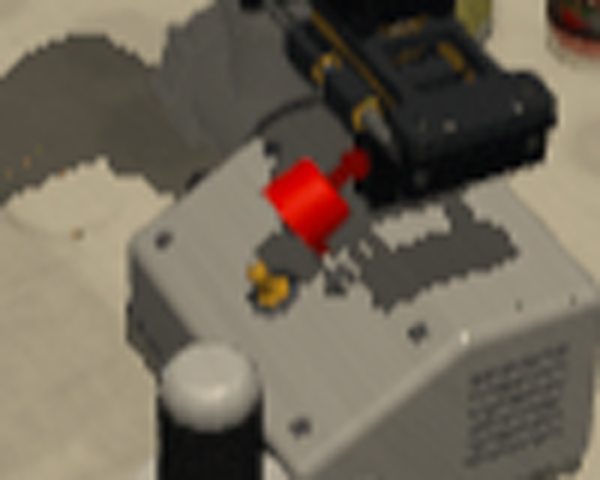

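```bash
python3 - <<'E'
from h import *
S=imaging.capture("scene");T=imaging.capture("top")
q=np.radians(-8);ny=np.array([-np.sin(q),np.cos(q),0]);nx=np.array([np.cos(q),np.sin(q),0])
p0=np.array([.5483,-.0125,.138])
h=p0+nx*.0449-[0,0,.0237];print("h",h)
for n,a in(("knob",[268.7,177.4]),("cup rim low",[263,190.5]),("rim hi",[254.5,181.5]),("top of nipple",[252.6,194.5]),("foot",[255,198.5])):
    e,d=ray(S,a);X=e+d*(ny@(p0-e))/(ny@d);v=X-h;print(n,X,v@nx,v[2],np.hypot(v@nx,v[2]),np.degrees(np.arctan2(v[2],v@nx)))
print(r.sense()["tcp_pos"],r.sense()["gripper_width"])
for t in("nipple","nipple_top","cap_knob","cap_hinge"):
  for p in(S,T): print(t,[(round(d["confidence"],2),px(d["at"])) for d in models.place_of(p,t)[:3]])
E
```

```text
h [ 0.59276304 -0.01874887  0.1143    ]
knob [ 0.60992883 -0.02116137  0.164818  ] 0.017334493723239443 0.05051800043071958 0.05340929731946687 71.06111168641304
cup rim low [ 0.59206276 -0.01865046  0.12170911] -0.0007071566102279036 0.007409110097125804 0.0074427805894518055 95.45203477466728
rim hi [ 0.56427625 -0.01474532  0.16592502] -0.02876674379757055 0.0516250217386916 0.05909880217259436 119.12763738002246
top of nipple [ 0.55816187 -0.013886    0.11907882] -0.03494121342294819 0.004778821965106761 0.03526649308964816 172.21211866837388
foot [ 0.56597394 -0.01498391  0.10050437] -0.027052365565825142 -0.013795630794276759 0.030366921340811603 -152.98022636558508
[ 0.6234392  -0.02294294  0.15764868] 0.004338741172062944
nipple [(0.6, array([258.272, 201.39 ]))]
nipple [(0.55, array([247.184, 203.49 ]))]
nipple_top [(0.58, array([249.424, 194.586]))]
nipple_top [(0.53, array([248.696, 205.002])), (0.19, array([355.992, 218.484]))]
cap_knob [(0.47, array([268.52 , 175.812])), (0.44, array([316.792, 362.796]))]
cap_knob [(0.52, array([255.696, 180.684]))]
cap_hinge [(0.62, array([261.52 , 190.386]))]
cap_hinge [(0.47, array([250.712, 196.602])), (0.15, array([147.616, 265.188]))]
```

Knob angle gives the cap at roughly 82°, too marginal. I'll go round to the downhill side with closed fingers and push the cup further back.

>>> apply_moves([
  [[0.003,0,-0.025],0],
  [[0,0,-0.03],0],
  [[-0.035,0,0],0],
  [[-0.04,0,0],0],
  [[-0.02,0,0],0],
])

```text
time_s: 9.28
tcp_pos: [0.5291, -0.0101, 0.2135]
ee_rot: [[0.99, -0.14, -0.002], [-0.14, -0.99, 0.001], [-0.002, -0.001, -1.0]]
wrist_force: [-0.3, 1.0, 0.2]
gripper_width: 0.007
gripper_force: 0.0
```

>>> apply_moves([
  [[0,0,0.02],0],
  [[0,0,0.019],0],
  [[0,0,0],0],
  [[0.012,0,0],0],
  [[0.006,0,0],0],
])

```text
time_s: 9.7
tcp_pos: [0.5513, -0.0128, 0.1751]
ee_rot: [[0.99, -0.139, 0.0], [-0.139, -0.99, -0.001], [0.0, 0.001, -1.0]]
wrist_force: [-0.9, 0.5, 2.3]
gripper_width: 0.007
gripper_force: 0.9
```

>>> apply_moves([
  [[0.006,0,0],0],
  [[0.006,0,0],0],
  [[0.006,0,0],0],
  [[0.005,0,0],0],
  [[0,0,0],0],
])

```text
time_s: 10.12
tcp_pos: [0.5713, -0.016, 0.1741]
ee_rot: [[0.99, -0.14, -0.007], [-0.14, -0.99, -0.0], [-0.007, 0.001, -1.0]]
wrist_force: [-6.1, 1.8, 4.3]
gripper_width: 0.007
gripper_force: 3.7
```

```bash
cat > k.py <<'E'
from h import *
S=imaging.capture("scene");T=imaging.capture("top")
h=np.array([ 0.5928,-0.0187,0.1143])
q=np.radians(-8);ny=np.array([-np.sin(q),np.cos(q),0]);nx=np.array([np.cos(q),np.sin(q),0])
a=px(models.place_of(S,"cap_knob")[0]["at"])
e,d=ray(S,a);X=e+d*(ny@(h-e))/(ny@d);v=X-h;print(a,X,152.2-np.degrees(np.arctan2(v[2],v@nx)))
m=cv2.inRange(cv2.cvtColor(S["frame"],cv2.COLOR_BGR2HSV),(0,170,70),(8,255,255))[165:215,230:300];
print(cv2.boundingRect(m),m.sum()//255)
E
python3 k.py
```

```text
[160.72 193.2 ] [0.29467109 0.02319929 0.22389451] -7.796963284487276
(30, 15, 16, 12) 73
```

>>> apply_moves([
  [[-0.004,0,0],0],
  [[-0.01,0,-0.02],0],
  [[-0.03,0,-0.025],0],
  [[-0.03,0,-0.025],0],
  [[0,0.035,0],0],
])

```text
time_s: 10.68
tcp_pos: [0.4957, -0.0364, 0.2499]
ee_rot: [[0.991, -0.131, 0.011], [-0.131, -0.991, 0.002], [0.011, -0.004, -1.0]]
wrist_force: [1.1, 0.1, -0.2]
gripper_width: 0.003
gripper_force: 0.0
```

>>> apply_moves([
  [[0,0.035,0],0],
  [[0,0.035,0],0],
  [[0,0.035,0],0],
  [[0,0,0],0],
], hand=0.087)

```text
time_s: 11.02
tcp_pos: [0.4799, -0.1482, 0.2447]
ee_rot: [[0.99, -0.144, 0.001], [-0.144, -0.99, -0.001], [0.001, 0.001, -1.0]]
wrist_force: [1.8, 0.5, 0.2]
gripper_width: 0.222
gripper_force: 0.0
```

```bash
python3 k.py; python3 - <<'E'
from h import *
S=imaging.capture("scene");T=imaging.capture("top")
print(r.sense()["tcp_pos"],r.sense()["time_s"])
for t in("nipple","nipple_top","cap_knob","cap_hinge","gun_grip"):
  for p in(S,T): print(t,[(round(d["confidence"],2),px(d["at"]).round(1)) for d in models.place_of(p,t)[:3]])
a=cv2.resize(S["frame"][150:230,210:310],None,fx=4,fy=4,interpolation=2)
b=cv2.resize(T["frame"][160:240,210:300],None,fx=4,fy=4,interpolation=2)
cv2.imwrite("pics/f.png",np.hstack([a,b]))
E
```

```text
[ 0.48089533 -0.14364923  0.24440802] 11.2667
nipple [(0.56, array([256.7, 200.7]))]
nipple []
nipple_top [(0.6, array([358.3, 327.6]))]
nipple_top []
cap_knob [(0.32, array([319.4, 257.8]))]
cap_knob [(0.49, array([252.7, 177.2]))]
cap_hinge []
cap_hinge []
gun_grip [(0.94, array([245. , 224.3])), (0.73, array([273.1, 250. ])), (0.65, array([323.5, 249.1]))]
gun_grip [(0.89, array([312.5, 249.9])), (0.7, array([349.5, 250.2])), (0.69, array([365.2, 206. ]))]Traceback (most recent call last):
  File "k.py", line 5, in <module>
    a=px(models.place_of(S,"cap_knob")[0]["at"])
         ~~~~~~~~~~~~~~~~~~~~~~~~~~~~~^^^
IndexError: list index out of range
```

View pics/f.png

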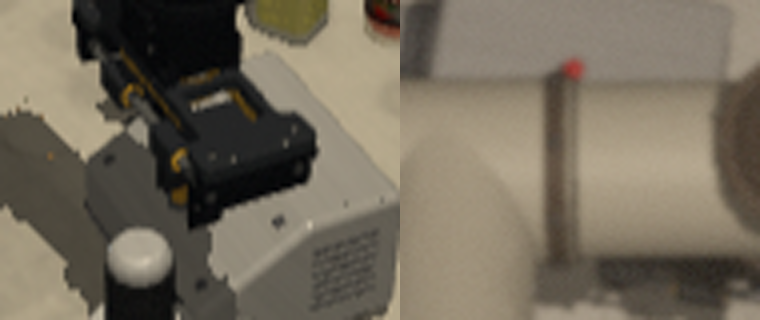

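>>> apply_moves([
  [[0.0198,0.03,-0.015],0],
  [[0.0198,0.0346,0],0],
  [[0.0198,0.0346,0],0],
  [[0.0198,0.0346,0],0],
  [[0.0198,0.0346,0],0],
], hand=0.075)

```text
time_s: 12.18
tcp_pos: [0.5556, -0.3265, 0.2594]
ee_rot: [[0.99, -0.139, 0.0], [-0.139, -0.99, -0.0], [0.0, -0.0, -1.0]]
wrist_force: [1.0, 0.4, -0.2]
gripper_width: 0.861
gripper_force: 0.0
```

>>> apply_moves([
  [[0,0.0046,0],0],
  [[0,0,0],0],
  [[0,0,0],0],
])

```text
time_s: 12.43
tcp_pos: [0.554, -0.3293, 0.2587]
ee_rot: [[0.99, -0.14, -0.001], [-0.14, -0.99, 0.001], [-0.001, -0.001, -1.0]]
wrist_force: [-1.3, -0.0, -0.9]
gripper_width: 0.862
gripper_force: 0.0
```

```bash
python3 - <<'E'
from h import *
S=imaging.capture("scene");T=imaging.capture("top")
s=r.sense();print(s["tcp_pos"],s["time_s"],s["gripper_width"])
h=np.array([ 0.5928,-0.0187,0.1143]);q=np.radians(-8);nx=np.array([np.cos(q),np.sin(q),0])
for t in("nipple","nipple_top","cap_knob","gun_grip"):
  for p in(S,T): print(t,[(round(d["confidence"],2),px(d["at"]).round(1)) for d in models.place_of(p,t)[:3]])
for n,p in(("S",S),("T",T)):
  m=cv2.inRange(cv2.cvtColor(p["frame"],cv2.COLOR_BGR2HSV),(0,150,60),(8,255,255));m[:150]=0;m[240:]=0;m[:,:220]=0;m[:,300:]=0
  print(n,cv2.boundingRect(m),m.sum()//255)
for f in(75,80,85,90,95,100,105,110,114):
  k=h+51e-3*(nx*np.cos(np.radians(152.2-f))+np.array([0,0,np.sin(np.radians(152.2-f))]));print(f,proj(S,k).round(1),proj(T,k).round(1))
a=cv2.resize(S["frame"][150:230,210:310],None,fx=4,fy=4,interpolation=2)
b=cv2.resize(S["frame"][210:310,260:360],None,fx=4,fy=4,interpolation=2)[:320]
cv2.imwrite("pics/g.png",np.hstack([a,b]))
E
```

```text
[ 0.55415866 -0.32819806  0.25971416] 12.5333 0.8606816365491633
nipple [(0.48, array([257.9, 199.1]))]
nipple [(0.43, array([248.4, 205. ]))]
nipple_top [(0.43, array([251.4, 194.9]))]
nipple_top [(0.45, array([247.3, 206.4]))]
cap_knob [(0.46, array([276.4, 177.9]))]
cap_knob [(0.56, array([255.2, 175.3]))]
gun_grip [(0.88, array([244.5, 224.3])), (0.67, array([323.7, 251.2])), (0.65, array([272.1, 245.4]))]
gun_grip [(0.79, array([352.1, 250.3])), (0.65, array([364.8, 205.4]))]
S (259, 176, 18, 16) 168
T (245, 176, 12, 17) 108
75 [266.9 178.2] [251.  183.6]
80 [268.2 178.1] [251.3 182.1]
85 [269.4 178.1] [251.6 180.8]
90 [270.6 178.2] [251.8 179.5]
95 [271.8 178.5] [252.1 178.3]
100 [272.8 178.8] [252.3 177.3]
105 [273.8 179.3] [252.6 176.3]
110 [274.7 179.8] [252.8 175.5]
114 [275.4 180.3] [253.  174.9]
```

The cap now sits at about 105–112° (knob at scene (276,178), top row 175–177), so it is clear. I'm positioned over the gun and will descend and grip.

>>> apply_moves([
  [[0,0,0.03],0],
  [[0,0,0.03],0],
  [[0,0,0.025],0],
  [[0,0,0.0165],0],
  [[0,0,0],0],
])

```text
time_s: 13.35
tcp_pos: [0.552, -0.3281, 0.1532]
ee_rot: [[0.99, -0.14, -0.008], [-0.14, -0.99, 0.004], [-0.009, -0.003, -1.0]]
wrist_force: [-0.7, -0.1, -0.5]
gripper_width: 0.864
gripper_force: 0.0
```

>>> apply_moves([
  [[0,0,0],0],
  [[0,0,0],0],
  [[0,0,0],0],
  [[0,0,0],0],
  [[0,0,0],0],
], hand=0.0)

```text
time_s: 13.77
tcp_pos: [0.555, -0.3295, 0.1592]
ee_rot: [[0.99, -0.139, 0.002], [-0.139, -0.99, -0.001], [0.002, 0.0, -1.0]]
wrist_force: [0.1, 0.5, 0.3]
gripper_width: 0.568
gripper_force: 0.0
```

>>> apply_moves([
  [[0,0,0],0],
  [[0,0,0],0],
  [[0,0,0],0],
])

```text
time_s: 14.02
tcp_pos: [0.5546, -0.329, 0.1581]
ee_rot: [[0.99, -0.139, 0.001], [-0.139, -0.99, 0.001], [0.001, -0.001, -1.0]]
wrist_force: [-0.9, 3.4, 1.4]
gripper_width: 0.338
gripper_force: 8.4
```

>>> apply_moves([
  [[0,0,0],0],
  [[0,0,0],0],
  [[0,0,-0.02],0],
  [[0,0,-0.03],0],
  [[0,0,-0.022],0],
])

```text
time_s: 14.43
tcp_pos: [0.5541, -0.3293, 0.2297]
ee_rot: [[0.99, -0.139, -0.002], [-0.139, -0.99, 0.0], [-0.002, -0.0, -1.0]]
wrist_force: [0.9, -0.3, -3.2]
gripper_width: 0.337
gripper_force: 30.0
```

>>> apply_moves([
  [[0,0,-0.015],0],
  [[0,0,0],0],
  [[0,0,0],0],
])

```text
time_s: 14.68
tcp_pos: [0.5541, -0.329, 0.2439]
ee_rot: [[0.99, -0.14, -0.001], [-0.14, -0.99, 0.001], [-0.001, -0.001, -1.0]]
wrist_force: [0.4, 0.1, -4.8]
gripper_width: 0.332
gripper_force: 30.0
```

>>> apply_moves([
  [[-0.008,0,0],0],
  [[-0.0065,0,0.0002],0],
  [[-0.0065,0,0.0005],0],
  [[-0.0065,0,0.0008],0],
  [[-0.0065,0,0.0012],0],
])

```text
time_s: 15.1
tcp_pos: [0.5205, -0.3244, 0.2417]
ee_rot: [[0.99, -0.139, 0.001], [-0.139, -0.99, -0.0], [0.001, -0.0, -1.0]]
wrist_force: [3.1, 0.1, -4.6]
gripper_width: 0.338
gripper_force: 30.0
```

>>> apply_moves([
  [[-0.0063,0,0.0015],0],
  [[-0.0063,0,0.0019],0],
  [[-0.0061,0,0.0022],0],
  [[-0.0061,0,0.0025],0],
  [[0,0,0],0],
])

```text
time_s: 15.52
tcp_pos: [0.495, -0.321, 0.2341]
ee_rot: [[0.99, -0.139, -0.0], [-0.139, -0.99, 0.0], [-0.0, -0.0, -1.0]]
wrist_force: [3.1, -0.6, -3.0]
gripper_width: 0.337
gripper_force: 30.0
```

>>> apply_moves([
  [[-0.006,0,0.0029],0],
  [[-0.0058,0,0.003],0],
  [[0,0,0],0],
  [[0,0,0],0],
])

```text
time_s: 15.85
tcp_pos: [0.4839, -0.3194, 0.2278]
ee_rot: [[0.99, -0.139, -0.001], [-0.139, -0.99, 0.0], [-0.001, -0.0, -1.0]]
wrist_force: [3.3, -0.1, -3.1]
gripper_width: 0.331
gripper_force: 30.0
```

```bash
python3 - <<'E'
from h import *
s=r.sense();print(s["tcp_pos"],s["time_s"],s["wrist_force"])
S=imaging.capture("scene");T=imaging.capture("top")
for t in("coupler_seat","gun_grip","grease_gun"):
  for p in(S,T): print(t,[(round(d["confidence"],2),px(d["at"]).round(1)) for d in models.place_of(p,t)[:4]])
c=S["frame"][180:320,230:370];cv2.imwrite("pics/g.png",cv2.resize(c,None,fx=4,fy=4,interpolation=2))
E
```

```text
[ 0.48391272 -0.31938972  0.2277642 ] 15.85 [ 3.33604648 -0.09508573 -3.14726361]
coupler_seat [(0.53, array([269.8, 287.2])), (0.51, array([318.4, 262.5])), (0.49, array([246.7, 268. ])), (0.31, array([318.7, 363.8]))]
coupler_seat []
gun_grip [(0.78, array([270.9, 247.5])), (0.57, array([243.4, 223.5])), (0.52, array([301. , 238.8]))]
gun_grip [(0.66, array([349.1, 249.7])), (0.15, array([251.7, 203.8]))]
grease_gun [(0.8, array([268.5, 255.4])), (0.7, array([247.9, 233.5])), (0.55, array([303.4, 244.4])), (0.44, array([351.9, 252.6]))]
grease_gun [(0.67, array([350.8, 251.1]))]
```

View pics/g.png

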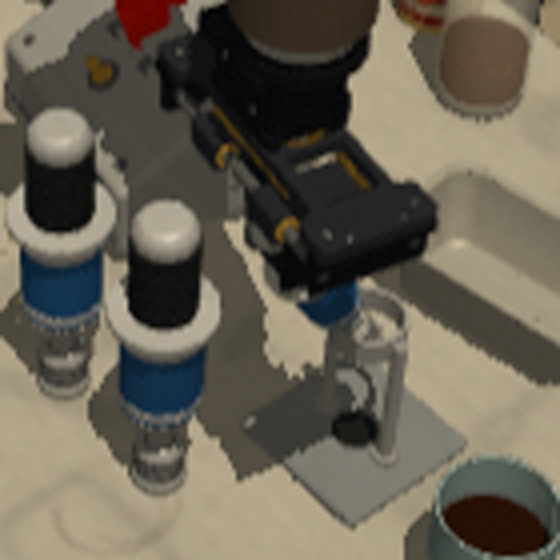

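The gun is tilted in the grip with its coupler still in the ring (crop (355,320)). The force to pivot it was only about 3 N. Next I'll lift it out along its own axis and measure the tilt clear of the stand.

>>> apply_moves([
  [[0.004,0,0],0],
  [[-0.005,0,-0.0087],0],
  [[-0.0075,0,-0.013],0],
  [[-0.0075,0,-0.013],0],
  [[-0.0075,0,-0.02],0],
])

```text
time_s: 16.67
tcp_pos: [0.4587, -0.3155, 0.2828]
ee_rot: [[0.99, -0.139, -0.006], [-0.139, -0.99, 0.002], [-0.006, -0.001, -1.0]]
wrist_force: [-0.3, -0.1, -3.1]
gripper_width: 0.339
gripper_force: 30.0
```

>>> apply_moves([
  [[0,0,-0.025],0],
  [[0,0,-0.025],0],
  [[0.02,-0.02,0],0],
  [[0,-0.03,0],0],
  [[0,0,0],0],
])

```text
time_s: 17.08
tcp_pos: [0.4871, -0.2663, 0.3342]
ee_rot: [[0.991, -0.137, -0.001], [-0.137, -0.991, 0.002], [-0.001, -0.002, -1.0]]
wrist_force: [-0.9, -0.3, -4.3]
gripper_width: 0.341
gripper_force: 30.0
```

```bash
cat > t.py <<'E'
from h import *
s=r.sense();print(s["tcp_pos"],s["time_s"],s["wrist_force"],s["gripper_width"])
S=imaging.capture("scene");T=imaging.capture("top")
R=np.array(s["ee_rot"]);p=np.array(s["tcp_pos"])
for n,P in(("S",S),("T",T)):
  for t in("coupler_seat","gun_grip"):
    print(n,t,[(round(d["confidence"],2),px(d["at"]).round(1)) for d in models.place_of(P,t)[:4]])
  print("tcp",proj(P,p).round(1))
  m=cv2.inRange(cv2.cvtColor(P["frame"],cv2.COLOR_BGR2HSV),(98,120,50),(118,255,255))
  k,_,st,c=cv2.connectedComponentsWithStats(m)
  print("blue",[(st[i,4],c[i].round(1),st[i,:4].tolist()) for i in range(1,k) if st[i,4]>25])
  for a in(20,25,30,35,40):
    d=R[:,0]*np.sin(np.radians(a))+R[:,2]*np.cos(np.radians(a))
    print(a,[proj(P,p+d*L).round(1).tolist() for L in(.06,.125,.143)])
E
python3 t.py
```

```text
[ 0.48710897 -0.26631542  0.33424733] 17.0833 [-0.872687   -0.29076603 -4.25352181] 0.3408713586532237
S coupler_seat [(0.69, array([307.4, 221. ])), (0.59, array([271.2, 292.8])), (0.48, array([245.2, 268.6]))]
S gun_grip [(0.84, array([245.5, 222.2])), (0.8, array([291.4, 192.8])), (0.58, array([270.8, 245.8])), (0.54, array([270.4, 217.7]))]
tcp [288.8 193.6]
blue [(np.int32(137), array([212.4,   1.6]), [195, 0, 35, 5]), (np.int32(111), array([302.5, 210.5]), [293, 202, 16, 15]), (np.int32(228), array([244.9, 251.3]), [235, 243, 20, 16]), (np.int32(242), array([269.9, 275.4]), [260, 266, 21, 18])]
20 [[295.2, 209.2], [301.6, 224.8], [303.3, 229.0]]
25 [[297.0, 208.0], [305.2, 222.4], [307.4, 226.2]]
30 [[298.8, 206.7], [308.7, 219.7], [311.4, 223.1]]
35 [[300.5, 205.2], [312.1, 216.8], [315.2, 219.9]]
40 [[302.1, 203.7], [315.3, 213.8], [318.8, 216.5]]
T coupler_seat []
T gun_grip [(0.86, array([351.2, 249.6])), (0.58, array([315.4, 251.6]))]
tcp [357.3 217.4]
blue []
20 [[353.9, 213.2], [350.5, 209.1], [349.7, 208.0]]
25 [[354.3, 211.0], [351.3, 204.8], [350.5, 203.2]]
30 [[354.7, 208.9], [352.1, 200.6], [351.5, 198.5]]
35 [[355.1, 206.9], [353.0, 196.5], [352.4, 193.9]]
40 [[355.6, 204.9], [353.9, 192.6], [353.4, 189.4]]
```

Tilt is about 29–30° (coupler net gives 28°, barrel gives 31°). I'll carry the gun to a standoff 45 mm up the nipple's axis.

>>> apply_moves([
  [[-0.003,-0.02,0],0],
  [[-0.0065,-0.0325,0],0],
  [[-0.007,-0.0345,0],0],
  [[-0.007,-0.0345,0],0],
  [[-0.007,-0.0345,0],0],
])

```text
time_s: 17.8
tcp_pos: [0.4788, -0.1103, 0.3329]
ee_rot: [[0.99, -0.141, -0.001], [-0.141, -0.99, -0.0], [-0.0, 0.0, -1.0]]
wrist_force: [1.4, 1.3, -4.4]
gripper_width: 0.334
gripper_force: 30.0
```

>>> apply_moves([
  [[-0.007,-0.0345,0],0],
  [[-0.007,-0.0345,0],0],
  [[-0.0076,-0.0346,0],0],
  [[0,0,0.02],0],
  [[0,0,0.022],0],
])

```text
time_s: 18.22
tcp_pos: [0.4734, -0.0036, 0.2923]
ee_rot: [[0.991, -0.136, 0.005], [-0.136, -0.991, 0.001], [0.005, -0.002, -1.0]]
wrist_force: [0.1, -0.3, -4.5]
gripper_width: 0.334
gripper_force: 30.0
```

>>> apply_moves([
  [[0,0,0.022],0],
  [[0,0,0],0],
  [[0,0,0],0],
  [[0,0,0],0],
])

```text
time_s: 18.55
tcp_pos: [0.4736, -0.0056, 0.2704]
ee_rot: [[0.99, -0.14, 0.003], [-0.14, -0.99, -0.0], [0.003, -0.0, -1.0]]
wrist_force: [0.3, 0.5, -2.8]
gripper_width: 0.343
gripper_force: 30.0
```

```bash
python3 t.py; python3 - <<'E'
from h import *
S=imaging.capture("scene");T=imaging.capture("top")
for P in(S,T):
  print([(round(d["confidence"],2),px(d["at"]).round(1)) for d in models.place_of(P,"nipple_top")[:2]],proj(P,[.5558,-.0137,.1231]).round(1))
a=cv2.resize(S["frame"][145:225,205:285],None,fx=5,fy=5,interpolation=2)
b=cv2.resize(T["frame"][165:245,210:290],None,fx=5,fy=5,interpolation=2)
cv2.imwrite("pics/i.png",np.hstack([a,b]))
E
```

```text
[ 0.47363521 -0.00564585  0.2704419 ] 18.55 [ 0.32615227  0.47371702 -2.84113465] 0.3427949538880354
S coupler_seat [(0.75, array([270.2, 288.5])), (0.5, array([243.5, 189.3])), (0.44, array([245.2, 266.8]))]
S gun_grip [(0.67, array([270.1, 248.6])), (0.63, array([246.5, 223.9])), (0.58, array([227.6, 161.3]))]
tcp [224.5 161.3]
blue [(np.int32(130), array([212.8,   1.6]), [195, 0, 34, 5]), (np.int32(86), array([238.8, 176.5]), [233, 170, 12, 13]), (np.int32(228), array([244.9, 251.3]), [235, 243, 20, 16]), (np.int32(234), array([270.2, 275.6]), [261, 268, 20, 16])]
20 [[232.2, 175.7], [240.0, 190.4], [242.1, 194.3]]
25 [[233.8, 174.7], [243.2, 188.2], [245.6, 191.8]]
30 [[235.3, 173.5], [246.2, 185.9], [249.1, 189.2]]
35 [[236.7, 172.3], [249.1, 183.4], [252.4, 186.4]]
40 [[238.1, 171.0], [251.8, 180.8], [255.4, 183.4]]
T coupler_seat []
T gun_grip [(0.7, array([351.4, 250.8])), (0.69, array([312.1, 250.5]))]
tcp [241.8 226.2]
blue []
20 [[244.5, 221.6], [247.1, 217.2], [247.8, 216.0]]
25 [[244.8, 219.6], [247.6, 213.2], [248.4, 211.5]]
30 [[245.0, 217.6], [248.2, 209.2], [249.0, 207.0]]
35 [[245.3, 215.7], [248.7, 205.3], [249.5, 202.6]]
40 [[245.5, 213.8], [249.1, 201.6], [250.0, 198.4]]
[(0.41, array([252. , 195.4])), (0.29, array([358. , 328.6]))] [251.9 193.7]
[(0.3, array([409.9, 218.3]))] [248.7 204.7]
```

View pics/i.png

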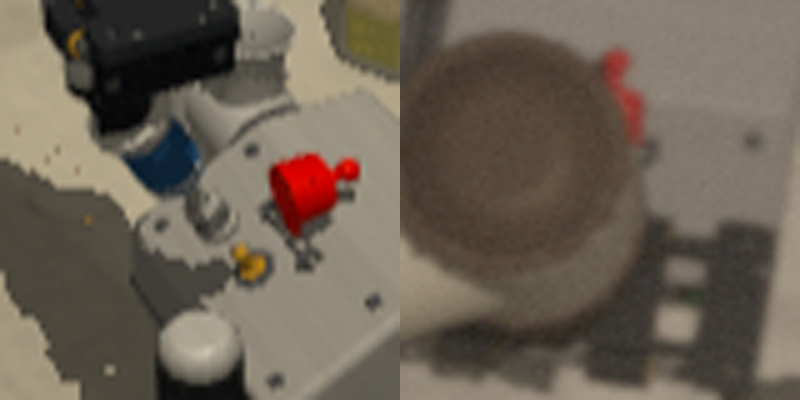

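The picture shows:
- The cap is well back, at crop (310,190).
- The brass nipple's tip is at full-frame (252.5,194).
- The gun's axis, barrel (238,177) to coupler (247,187.6), extrapolates through the nipple tip.

The TCP is 3.5 mm off the mincer's mid-plane found from the knob pinches. I'll correct that, then approach along the axis.

>>> apply_moves([
  [[0,-0.0035,0],0],
  [[0.0025,0,0.0043],0],
  [[0.004,0,0.0069],0],
  [[0.0035,0,0.0061],0],
  [[0,0,0],0],
])

```text
time_s: 19.47
tcp_pos: [0.4827, -0.0032, 0.2494]
ee_rot: [[0.99, -0.14, -0.004], [-0.14, -0.99, -0.001], [-0.004, 0.001, -1.0]]
wrist_force: [-0.9, 0.2, -4.3]
gripper_width: 0.336
gripper_force: 30.0
```

>>> apply_moves([
  [[0,0,0],0],
  [[0,0,0],0],
])

```text
time_s: 19.63
tcp_pos: [0.4831, -0.0032, 0.2513]
ee_rot: [[0.99, -0.139, -0.0], [-0.139, -0.99, -0.0], [-0.0, 0.0, -1.0]]
wrist_force: [0.6, -0.5, -3.9]
gripper_width: 0.335
gripper_force: 30.0
```

>>> apply_moves([
  [[0.0015,0,0.0026],0],
  [[0.0015,0,0.0026],0],
  [[0.0015,0,0.0026],0],
  [[0.0015,0,0.0026],0],
  [[0,0,0],0],
])

```text
time_s: 20.05
tcp_pos: [0.4887, -0.0043, 0.2407]
ee_rot: [[0.99, -0.139, -0.002], [-0.139, -0.99, -0.001], [-0.001, 0.001, -1.0]]
wrist_force: [0.2, -0.7, -3.9]
gripper_width: 0.339
gripper_force: 29.9
```

>>> apply_moves([
  [[0.0015,0,0.0026],0],
  [[0,0,0],0],
  [[0,0,0],0],
])

```text
time_s: 20.3
tcp_pos: [0.4902, -0.0046, 0.2386]
ee_rot: [[0.99, -0.139, -0.0], [-0.139, -0.99, -0.001], [-0.0, 0.001, -1.0]]
wrist_force: [-1.5, -2.0, -0.7]
gripper_width: 0.336
gripper_force: 29.9
```

```bash
python3 t.py | grep -v "T\|^[234]"
```

```text
[ 0.49020696 -0.00455768  0.23862075] 20.3 [-1.47110204 -2.00281983 -0.70901343] 0.3355185493066363
S coupler_seat [(0.6, array([243.2, 268.6])), (0.54, array([266.9, 290.2])), (0.39, array([249.5, 193.7]))]
S gun_grip [(0.65, array([245.5, 221.6])), (0.56, array([229.9, 169.1])), (0.56, array([270.8, 248.2])), (0.55, array([257.7, 202.1]))]
tcp [230.  168.4]
blue [(np.int32(131), array([212.4,   1.6]), [195, 0, 34, 5]), (np.int32(82), array([243.6, 183.2]), [236, 177, 14, 12]), (np.int32(227), array([244.9, 251.3]), [235, 243, 20, 16]), (np.int32(234), array([270.2, 275.6]), [261, 268, 20, 16])]
tcp [242.3 221.5]
blue []
```

>>> apply_moves([
  [[0.001,0.001,0.0017],0],
  [[0.001,0,0.0017],0],
  [[0,0,0],0],
  [[0,0,0],0],
])

```text
time_s: 20.93
tcp_pos: [0.4925, -0.0051, 0.2339]
ee_rot: [[0.99, -0.139, 0.0], [-0.139, -0.99, 0.001], [-0.0, -0.001, -1.0]]
wrist_force: [2.1, -1.7, -8.2]
gripper_width: 0.333
gripper_force: 29.9
```

>>> apply_moves([
  [[0.001,0,0.0017],0],
  [[0.001,0,0.0017],0],
  [[0,0,0],0],
  [[0,0,0],0],
])

```text
time_s: 21.27
tcp_pos: [0.4942, -0.0056, 0.2317]
ee_rot: [[0.99, -0.139, -0.0], [-0.139, -0.99, 0.0], [-0.0, -0.0, -1.0]]
wrist_force: [-1.2, -1.6, -4.2]
gripper_width: 0.338
gripper_force: 29.9
```

Snapped on: the force showed the jaws pulling in, then went back to gun weight, with the TCP within 1 mm of the predicted home pose. Now I'll press along the axis.

>>> apply_moves([
  [[0.001,0,0.0017],0],
  [[0.001,0,0.0017],0],
  [[0.001,0,0.0017],0],
  [[0.001,0,0.0017],0],
  [[0,0,0],0],
])

```text
time_s: 21.68
tcp_pos: [0.4977, -0.0063, 0.2262]
ee_rot: [[0.99, -0.139, -0.001], [-0.139, -0.99, -0.0], [-0.001, 0.0, -1.0]]
wrist_force: [-6.7, 0.6, 7.5]
gripper_width: 0.337
gripper_force: 30.0
```

>>> apply_moves([
  [[0.001,0,0.0017],0],
  [[0.001,0,0.0017],0],
  [[0,0,0],0],
  [[0,0,0],0],
])

```text
time_s: 22.02
tcp_pos: [0.4995, -0.0066, 0.2233]
ee_rot: [[0.99, -0.139, -0.001], [-0.139, -0.99, -0.0], [-0.0, 0.0, -1.0]]
wrist_force: [-7.6, 0.5, 8.9]
gripper_width: 0.336
gripper_force: 30.0
```

>>> apply_moves([
  [[0.001,0,0.0017],0],
  [[0,0,0],0],
  [[0,0,0],0],
  [[0,0,0],0],
  [[0,0,0],0],
])

```text
time_s: 22.43
tcp_pos: [0.5004, -0.0067, 0.2218]
ee_rot: [[0.99, -0.138, -0.001], [-0.138, -0.99, -0.0], [-0.0, 0.0, -1.0]]
wrist_force: [-8.1, 1.0, 9.2]
gripper_width: 0.332
gripper_force: 30.0
```

```bash
python3 t.py; python3 - <<'E'
from h import *
T=imaging.capture("top");S=imaging.capture("scene")
for P in(S,T): print([(round(d["confidence"],2),px(d["at"]).round(1)) for d in models.place_of(P,"cap_knob")[:2]])
print(proj(S,[.5558,-.0137,.1231]))
E
```

```text
[ 0.50037592 -0.00669477  0.22183605] 22.4333 [-8.07027662  1.04084082  9.21818107] 0.3321327257575766
S coupler_seat [(0.73, array([244.8, 269. ])), (0.49, array([250.7, 196.2])), (0.47, array([269.9, 288.9])), (0.35, array([234.8, 172.6]))]
S gun_grip [(0.9, array([244.6, 225.6])), (0.64, array([234.5, 173.8])), (0.63, array([271. , 245.7]))]
tcp [233.7 172.4]
blue [(np.int32(130), array([212.5,   1.6]), [195, 0, 34, 5]), (np.int32(80), array([247. , 187.1]), [241, 181, 12, 12]), (np.int32(228), array([244.9, 251.3]), [235, 243, 20, 16]), (np.int32(235), array([270.2, 275.6]), [261, 268, 20, 16])]
20 [[240.8, 186.1], [248.0, 200.0], [249.9, 203.7]]
25 [[242.3, 185.1], [251.1, 197.9], [253.4, 201.4]]
30 [[243.8, 184.0], [254.0, 195.7], [256.7, 198.8]]
35 [[245.2, 182.8], [256.8, 193.3], [259.9, 196.1]]
40 [[246.5, 181.5], [259.5, 190.7], [262.9, 193.2]]
T coupler_seat []
T gun_grip [(0.6, array([313.7, 249.4])), (0.56, array([351.7, 250.2])), (0.25, array([255.3, 197.4]))]
tcp [243.7 218.6]
blue []
20 [[246.1, 214.7], [248.5, 210.8], [249.1, 209.8]]
25 [[246.4, 212.7], [249.0, 206.9], [249.7, 205.4]]
30 [[246.6, 210.8], [249.5, 203.1], [250.3, 201.1]]
35 [[246.8, 208.9], [250.0, 199.4], [250.8, 196.9]]
40 [[247.1, 207.1], [250.4, 195.7], [251.3, 192.8]]
[(0.59, array([275.5, 182. ]))]
[]
[251.89396487 193.71603447]
```

Everything agrees. Tilt is 29.5° by geometry, TCP-to-nipple distance is 113.4 mm (nozzle about 11.6 mm in), axial push is about 15.6 N, grip is 30 N, and the cap is at about 110°. Handing in.

```bash
python3 -c "
from station import r
print(r.finish_job())"
```

```text
the job is handed in; nothing more can be done
None
```

I handed in the job with the dust cap flipped back to about 110°, and the grease gun snapped onto the nipple in line with it. The gun is still gripped and its nozzle is held in about 12 of 16 mm at about 15 N. These are my own measurements; the hand-in returned no verdict.

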